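# Raise the guard and pump the clamp onto the bushing

### The arm

A 6-joint arm with a two-finger parallel gripper is mounted at the origin on a cart in front of the work surface, level with it; the furniture and walls round the work are solid. World frame = base frame: x ahead of the robot, y to its left, z up, the work surface at z = 0. Lengths are in mm, angles in rad, forces in N, time in s.
With the tool pointing down it reaches from about 425 to 950 mm from the base axis. Payload 14.7 kg.
Tool frame: the origin (TCP) lies midway between the tips of the shut fingers; the grasp point (between the pads) lies 19 mm behind it; z points along the fingers, y is the line along which they close (so a half turn about z gives the same grasp; the last joint's range is limited). The gripper opens to 85 mm and grips with 20 to 120 N. Pads are 22 mm wide; open, the fingers measure 114 mm over their backs; the gripper's body (76 mm by 85 mm) begins 54 mm behind the grasp point. The pads swing forward as they close: fully open they stand 13 mm farther back than shut.
Start: joints at [-1.184, 0.48, 1.596, -0, 1.065, -0.047], TCP at [273.224, -589.78, 231.297] pointing down, gripper open.
Joint ranges: [-2.75, 2.75], [-0.82, 2.05], [0.23, 2.67], [-1.56, 4.7], [0.09, 2.69], [-2.92, 2.92]. Speed limits (rad/s): [1.89, 1.89, 2.39, 3.01, 3.01, 3.01].

### API

Orientations are given as a unit quaternion [w, x, y, z].
In Python, from station import status, get_image, get_calibration, robot, boxes_of gives the robot as it stands.
- The arm moves only by the shell command python3 -m crank 'ROWS'. ROWS is JSON, a list of rows, each a list of 7 numbers: the turn, a rotation vector about the tool's x, y, z in rad, then the shift along the tool's x, y, z in m, then the finger opening in m, from 0 to 0.0854. In form: [[rx, ry, rz, x, y, z, claw], ...]. A call has 1 to 8 rows; each row shifts and turns the commanded pose from where the row before left it, along the tool's axes as they then stand; what a row does not reach is not made up. A row lasts 1/12 s, in which the tool goes at most 41.7 mm and 7.16 degrees, less where a joint would pass 70% of its speed; a pose out of reach is approached as far as the arm can. A call with a gripper value outside its range is refused whole. The fingers move at their own pace and stop on an object; the grip force is fixed at half the most. Time passes only in rows, so rows that do not move let the fingers close. It gives the time, the measured TCP pose, the force, the opening and the grip force at its end, in the units of the state.
- status.observe(): the state, without advancing time (a new reading comes with each control period).
- get_image(name): name is "scene" or "top"; returns the picture (480x640x3 uint8, red, green, blue); there is no depth.
- get_calibration(name): a dict with "mtx" (3x3 intrinsics, pixels), "cam_to_world" (4x4, takes a point from camera to world coordinates). Camera axes: x right, y up, looking along -z (the intrinsics and any distortion apply to the point x, -y, -z); pixel columns grow to the right and rows downward; lengths in mm; the calibration is good to about 2 mm. A picture is of the moment at which its call begins. get_calibration takes no time and is no camera call.
- robot.job_done(): hands the job in; it is judged then, once.
Trained networks look in the newest picture that a camera, given by its name, has taken for a name from the list of things; names that differ only in an ending like _2 or _b are one class to them, and where a whole thing is asked for, a point or a joint stands for the part that bears it (a point fixed in the world has none). Each returns a list of dicts, best first, with "confidence" (0 to 1); they miss things now and then, are a little off and sometimes report something else, mostly with a low value. They report only what shows in the picture. A call takes as long as a camera call. They do not tell look-alikes from the thing itself.
- boxes_of(camera, name): "rect" ([left, top, right, bottom] in pixels, round what is visible of it).
The state is a dict: "time": time; "joint_pos": joint angles; "joint_vel": joint speeds; "tau": joint torques, N m; "position": TCP position; "tool_rot": TCP orientation; "wrist_force": force on the tool from outside, world axes, zero at the start; "wrist_torque": the same for the moment, N m; "grip_width": finger opening in mm; "grip_force": force on a finger pad.
Only numpy, scipy, OpenCV 4.12 (cv2) and the standard library are available. Lean on these libraries where they do the work, as an engineer would, in place of code of your own. Each camera call takes 0.05 s, during which the arm holds its last target. There are 200 camera calls.

### The job

Lift the clear guard of the little clamping station by its yellow bar and leave it standing straight up on its stiff hinge. Then pump the two orange grips (squeeze them together, let them spring fully open, squeeze again) until the jaw has pushed the brass bushing snugly against the steel stop and the jaw's orange spring plunger is pressed about half-way in, never bottomed out, as that would crush the bushing. Drive the jaw with the grips only, leave the things round about alone, and finish while still holding the grips squeezed, without letting go.

Things in the scene. Friction and masses are not known exactly. Their poses are not given: they have to be found in the camera images.
- station: Grey clamping station fixed to the desk, base plate 175 x 260 x 12 mm. Origin on the desk under the ram's line; x points away from the robot's side, y along the ram to the left. From +y to -y: two orange grips, blue jaw head with orange plunger and black pad, brass bushing, steel stop. Beside and between the grips nothing is over 43 mm high with the guard up; guard posts at x = +100 mm
- guard (a joint): angle of the clear guard in rad: 0 = lying flat over the station (its underside 88 mm above the desk), 1.57 = straight up, stop at 2.0. Starts nearly flat. It is 240 mm wide, 0.15 kg; the stiff hinge holds it wherever it is left (about 3 N at the bar moves it)
- guard_bar (a point): middle of the guard's yellow round bar, 10 mm thick, 120 mm long (steel arms 110 mm apart hold its ends), parallel to the station's y axis, in the plane of the guard, 180 mm from the hinge axis; free gap of 40 mm between bar and the guard's front edge. Pinched across, it turns between the fingers as the guard swings
- guard_hinge (a point): middle of the guard's hinge axis, which runs along the station's y axis, at station x = +100 mm, z = 92 mm. The guard opens upward and away from the robot's side
- grips_center (a point): fixed point midway between the two orange grips, 60 mm above the desk. Each is a block 30 mm (station x) by 14 mm (y), from 40 to 78 mm above the desk; 66 mm over their outer faces (along y) released, 40 mm squeezed. Geared together, both move equally towards this point; springs open them (5 N to start, 8 N at the end of the squeeze, plus the clamping force)
- grip_left (a joint): how far each grip has been squeezed inward, m: 0 = released, 0.013 = fully squeezed. While it grows the ram is carried along by the same distance (less up to 3 mm of idle travel); on release the ram stays but for falling back to its last ratchet tooth, at most 3 mm. It cannot be wound back
- ram (a joint): how far the jaw has advanced to station -y, m: starts at 0 to 0.016, the pad first presses the bushing against the stop at about 0.045; stop at 0.075. Three to five full squeezes are needed; saw teeth 3 mm apart on top of the steel bar
- plunger (a joint): how far the spring plunger of the jaw has been pressed in, m: 0 = free (12 mm of orange rod to be seen between blue head and black pad), 0.006 = half-way, 0.012 = bottomed out. It yields only once the bushing is against the stop; about 2 N to start, 0.9 N more per mm. From then on it goes in by as much as the ram advances
- pad_face (a point): centre of the face of the plunger's black round pad (22 mm across), 25 mm above the desk; it faces station -y
- bushing_center (a point): centre of the loose brass bushing, 34 mm diameter, 26 mm high, standing on the base plate (12 mm high) 1 to 14 mm short of the stop's face; seated, its centre is 17 mm from that face
- mug_mid (a point): mid-height of the axis of a spotted white mug 93 mm high, a bystander
- loupe: black eye loupe, 35 mm across, 40 mm high, a bystander; origin under its centre
- binder_clip_1: black binder clip about 32 mm, a bystander; origin under its centre
- stop_face (a point): middle of the flat upright face of the steel stop block (66 mm wide, 12 to 46 mm above the desk), which faces station +y; straight across from the pad. Two low cheeks, 50 mm apart, flank the bushing's place
Things that resemble listed ones, but are neither listed nor needed, are in the scene too. Leave any purple look-alike of the part that bears bushing_center alone.

How it is judged:
By the outcome, as a careful person would: the job done as asked, in the order asked, and still so for the second after the job is handed in, while the arm keeps its last pose, push and grip.
It also fails if it takes over 51 s, if anything falls off the work surface, if the arm or the gripper's body presses on something with over 40 N, if the wrist force passes 120 N, or if a joint passes its speed limit or range.

## Working session

There is one attempt and no reset: what is moved stays moved. The work goes in short steps, Python scripts to look and compute and a shell command to move; the robot and the scene stay as the last step left them, time stands still between calls to the robot, and variables do not carry over. Pictures are saved under pics/ and viewed, at most 10 in all, crops included, and the job is handed in when it is done.

```bash
ls; mkdir -p pics; python3 - <<'E'
from station import status,get_image,get_calibration,boxes_of
import cv2,numpy as np
for n in("scene","top"):
    im=get_image(n); cv2.imwrite(f"pics/{n}0.png",im[:,:,::-1]); c=get_calibration(n); print(n,{k:np.round(v,3).tolist() if hasattr(v,'__len__') else v for k,v in c.items()})
    for o in("station","guard","guard_bar","grip_left","bushing_center","pad_face","stop_face","mug_mid","loupe","binder_clip_1"):
        print(o,[(np.round(b['rect']).tolist(),round(b['confidence'],2)) for b in boxes_of(n,o)][:3])
print(status.observe())
E
```

```text
pics
scene {'mtx': [[446.456, 0.0, 326.565], [0.0, 446.456, 244.926], [0.0, 0.0, 1.0]], 'cam_to_world': [[0.694, 0.329, -0.641, -166.89], [-0.72, 0.318, -0.616, -580.098], [0.001, 0.889, 0.458, 605.468], [0.0, 0.0, 0.0, 1.0]]}
station [([303.0, 239.0, 431.0, 330.0], 0.58), ([474.0, 320.0, 487.0, 336.0], 0.48)]
guard [([316.0, 239.0, 434.0, 288.0], 0.73)]
guard_bar [([315.0, 236.0, 429.0, 288.0], 0.75)]
grip_left [([318.0, 262.0, 338.0, 281.0], 0.58)]
bushing_center [([382.0, 294.0, 397.0, 309.0], 0.71)]
pad_face [([382.0, 295.0, 398.0, 309.0], 0.34)]
stop_face [([305.0, 235.0, 432.0, 334.0], 0.79)]
mug_mid [([255.0, 198.0, 286.0, 236.0], 0.65)]
loupe [([473.0, 321.0, 488.0, 336.0], 0.58)]
binder_clip_1 [([366.0, 286.0, 372.0, 298.0], 0.54), ([222.0, 241.0, 233.0, 253.0], 0.45)]
top {'mtx': [[508.405, 0.0, 323.424], [0.0, 508.405, 242.281], [0.0, 0.0, 1.0]], 'cam_to_world': [[-0.0, 0.989, -0.148, 341.2], [-1.0, 0.001, 0.012, 80.751], [0.012, 0.148, 0.989, 1393.998], [0.0, 0.0, 0.0, 1.0]]}
station [([304.0, 200.0, 409.0, 277.0], 0.78)]
guard [([309.0, 202.0, 406.0, 280.0], 0.78)]
guard
[... 389 characters left out ...]
-1.18360284e+00,  4.80201909e-01,  1.59630910e+00,  1.95059382e-05,
        1.06511450e+00, -4.66168654e-02]), 'joint_vel': array([ 2.06360924e-03, -1.39244254e-03, -2.61501903e-05, -7.70891799e-04,
       -3.14272321e-04, -1.55909841e-03]), 'tau': array([-2.14311534e-03, -9.50530171e+01, -4.30637276e+01, -5.42468752e-04,
        1.20906127e-03,  1.42848822e-05]), 'position': array([ 273.22381749, -589.768532  ,  231.29191863]), 'tool_rot': array([-1.76378138e-05,  9.76569174e-01,  2.15203736e-01,  5.62458864e-06]), 'wrist_force': array([ 0.67800087, -0.0971033 ,  0.18562801]), 'wrist_torque': array([ 0.05132697, -0.00217996,  0.01287309]), 'grip_force': 0.0, 'grip_width': 85.24158545338051}
```

```bash
python3 - <<'E'
import cv2
a=cv2.imread("pics/scene0.png")[210:360,290:490]; cv2.imwrite("pics/s0c.png",cv2.resize(a,None,fx=4,fy=4,interpolation=2))
a=cv2.imread("pics/top0.png")[180:330,290:490]; cv2.imwrite("pics/t0c.png",cv2.resize(a,None,fx=4,fy=4,interpolation=2))
E
```

```text
(no output)
```

View pics/s0c.png

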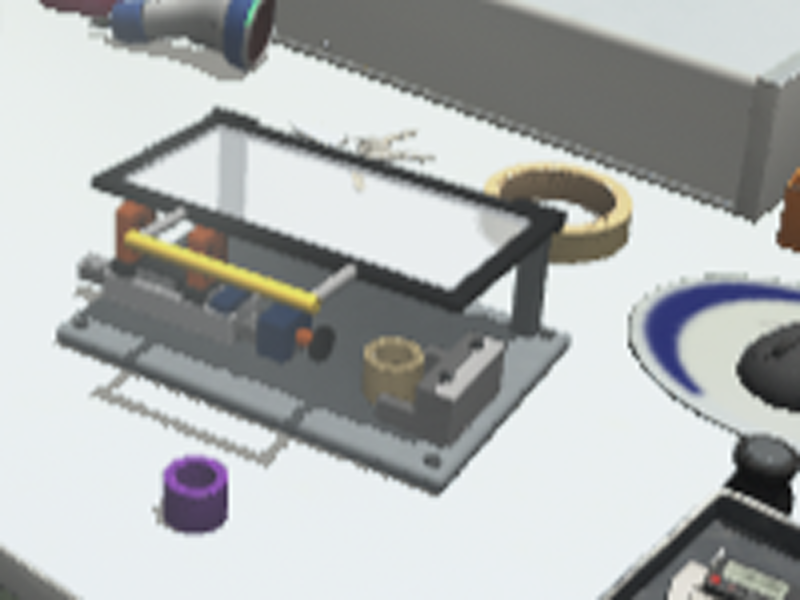

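View pics/t0c.png

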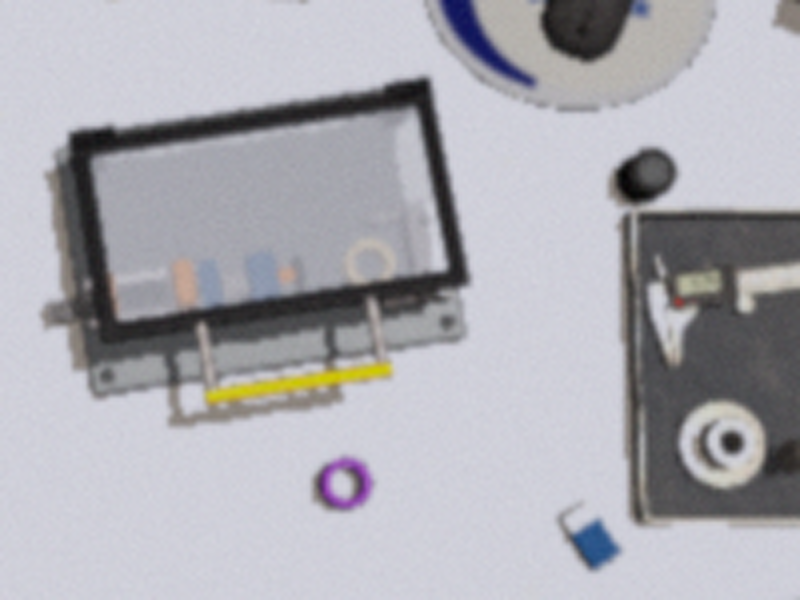

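View pics/top0.png

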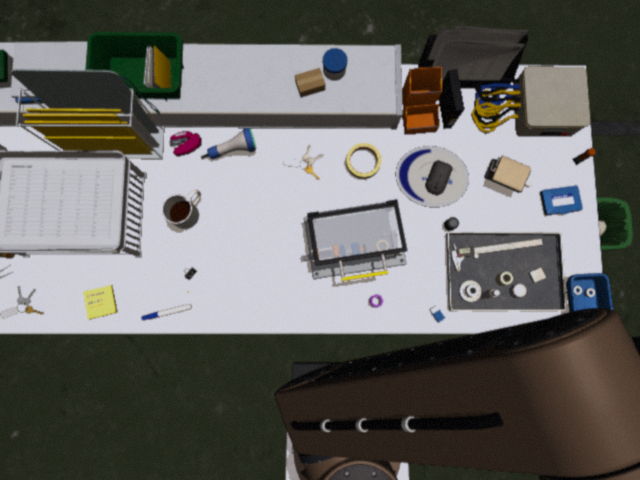

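```bash
cat > h.py <<'E'
import numpy as np
from station import get_calibration
C={n:get_calibration(n) for n in("scene","top")}
def proj(n,P):
    c=C[n];M=np.linalg.inv(np.array(c['cam_to_world']));p=M[:3,:3]@np.asarray(P,float)+M[:3,3]
    q=np.array(c['mtx'])@np.array([p[0],-p[1],-p[2]]);return q[:2]/q[2]
def atz(n,uv,z):
    c=C[n];T=np.array(c['cam_to_world']);d=np.linalg.inv(np.array(c['mtx']))@np.array([uv[0],uv[1],1.]);d=T[:3,:3]@np.array([d[0],-d[1],-d[2]])
    return T[:3,3]+d*(z-T[2,3])/d[2]
E
python3 - <<'E'
import numpy as np
from h import *
from scipy.optimize import least_squares
S=lambda u,v:np.array([290+u/4,210+v/4]); T=lambda u,v:np.array([290+u/4,180+v/4])
# params: X,Y,yaw,th,gc(guard y centre), xb,yb(plate centre) ; y origin = bar centre
def W(p,x,y,z): c,s=np.cos(p[2]),np.sin(p[2]); return [p[0]+c*x-s*y,p[1]+s*x+c*y,z]
def G(p,r,y): return W(p,100-r*np.cos(p[3]),y,92+r*np.sin(p[3]))
obs=[('top',T(207,397),lambda p:G(p,180,60)),('top',T(391,370),lambda p:G(p,180,-60)),
('scene',S(127,237),lambda p:G(p,180,60)),('scene',S(318,303),lambda p:G(p,180,-60)),
('top',T(105,340),lambda p:G(p,135,p[4]+120)),('top',T(467,283),lambda p:G(p,135,p[4]-120)),
('scene',S(93,183),lambda p:G(p,135,p[4]+120)),('scene',S(460,307),lambda p:G(p,135,p[4]-120)),
('top',T(92,392),lambda p:W(p,p[5]-87.5,p[6]+130,12)),('top',T(465,335),lambda p:W(p,p[5]-87.5,p[6]-130,12)),
('scene',S(58,335),lambda p:W(p,p[5]-87.5,p[6]+130,12)),('scene',S(437,490),lambda p:W(p,p[5]-87.5,p[6]-130,12)),('scene',S(568,340),lambda p:W(p,p[5]+87.5,p[6]-130,12))]
f=lambda p:np.concatenate([proj(n,F(p))-o for n,o,F in obs])
p0=[400,0,.15,.05,0,0,0]
r=least_squares(f,p0,loss='soft_l1');p=r.x;print(p.round(3));print(f(p).reshape(-1,2).round(1).tolist())
print('bar',np.round(G(p,180,0),1),'hinge',np.round(G(p,0,0),1))
def st(P): c,s=np.cos(p[2]),np.sin(p[2]);d=P[:2]-p[:2];return (np.array([c*d[0]+s*d[1],-s*d[0]+c*d[1]])).round(1)
for nm,uv,z in [('gripL top',S(133,204),78),('gripR top',S(206,230),78),('bush top',S(393,355),38),('pad',S(321,343),25),('bluehead',S(277,312),46),('stop L topedge',S(420,365),46),('loupe',(480,328),20)]:
    P=atz('scene',uv,z);print(nm,P.round(1),st(P))
for nm,uv,z in [('gripR',T(187,282),78),('bush',T(370,260),38),('plunger',T(288,274),25),('loupe',T(648,175),40),('loose bush',T(344,484),26)]:
    P=atz('top',uv,z);print(nm,P.round(1),st(P))
E
```

```text
[ 5.28337e+02 -2.85290e+01  1.50000e-01  7.80000e-02 -7.86000e-01
  2.59890e+01  4.68000e-01]
[[-0.1, -0.5], [0.4, -0.8], [0.1, -0.1], [-0.7, 0.4], [-0.4, -0.1], [1.6, 0.3], [-0.6, -0.5], [-0.0, 0.5], [0.4, 0.7], [1.1, 0.8], [-1.8, -2.6], [0.2, -2.2], [0.9, -2.0]]
bar [449.8 -40.4 106.1] hinge [627.2 -13.5  92. ]
gripL top [505.   77.3  78. ] [ -7.2 108.2]
gripR top [512.5  24.7  78. ] [-7.7 55. ]
bush top [533.5 -99.2  38. ] [ -5.4 -70.6]
pad [530.4 -50.5  25. ] [ -1.3 -22.1]
bluehead [512.5 -31.3  46. ] [-16.1  -0.3]
stop L topedge [ 526.1 -122.5   46. ] [-16.2 -92.6]
loupe [ 602.3 -288.9   20. ] [  34.1 -268.5]
gripR [516.7  29.8  78. ] [-2.8 59.5]
bush [537.1 -95.3  38. ] [ -1.3 -67.3]
plunger [529.3 -41.   25. ] [ -0.9 -12.4]
loupe [ 595.4 -285.1   40. ] [  27.9 -263.8]
loose bush [387.3 -76.8  26. ] [-146.7  -26.6]
```

```bash
python3 -m crank '[[0,0,-0.12,0,0,0,0.03],[0,0,-0.12,0,0,0,0.03],[0,0,-0.12,0,0,0,0.03],[0,0,-0.12,0,0,0,0.03],[0,0,-0.12,0,0,0,0.03],[0,0,-0.12,0,0,0,0.03],[0,0,-0.12,0,0,0,0.03],[0,0,-0.12,0,0,0,0.03]]'; python3 -m crank '[[0,0,-0.12,0,0,0,0.03],[0,0,-0.12,0,0,0,0.03],[0,0,-0.087,0,0,0,0.03],[0,0,0,0.025,0.012,0,0.03],[0,0,0,0.029,0.014,0,0.03],[0,0,0,0.029,0.014,0,0.03],[0,0,0,0.029,0.014,0,0.03],[0,0,0,0.029,0.014,0,0.03]]'
```

```text
time: 1.77
position: [273.2, -589.8, 231.3]
tool_rot: [0.0, 0.765, 0.644, -0.0]
wrist_force: [-0.2, -0.0, -0.7]
grip_width: 29.8
grip_force: 0.0
time: 2.43
position: [319.5, -438.8, 231.3]
tool_rot: [0.0, 0.652, 0.758, 0.0]
wrist_force: [1.2, 0.7, 0.5]
grip_width: 29.9
grip_force: 0.0
```

```bash
python3 -m crank '[[0,0,0,0.034,0.017,0,0.03],[0,0,0,0.034,0.017,0,0.03],[0,0,0,0.034,0.017,0,0.03],[0,0,0,0.034,0.017,0,0.03],[0,0,0,0.034,0.017,0,0.03],[0,0,0,0.034,0.017,0,0.03],[0,0,0,0.034,0.017,0,0.03],[0,0,0,0.034,0.017,0,0.03]]'; python3 -m crank '[[0,0,0,0.034,0.017,0,0.03],[0,0,0,0.034,0.017,0.02,0.03],[0,0,0,0.034,0.017,0.03,0.03],[0,0,0,0,0,0.03,0.03],[0,0,0,0,0,0.01,0.03],[0,0,0,0,0,0,0.03]]'
python3 - <<'E'
from station import get_image
import cv2
a=get_image("scene")[190:340,280:480,::-1]; b=get_image("top")[180:300,290:450,::-1]
cv2.imwrite("pics/s1.png",cv2.resize(a,None,fx=4,fy=4,interpolation=2))
E
```

```text
time: 3.1
position: [413.5, -149.2, 231.6]
tool_rot: [0.0, 0.652, 0.758, 0.0]
wrist_force: [1.3, 0.6, -0.3]
grip_width: 29.7
grip_force: 0.0
time: 3.6
position: [445.0, -47.6, 144.0]
tool_rot: [-0.002, 0.651, 0.759, -0.001]
wrist_force: [-0.7, -0.6, 0.1]
grip_width: 30.1
grip_force: 0.0
```

View pics/s1.png

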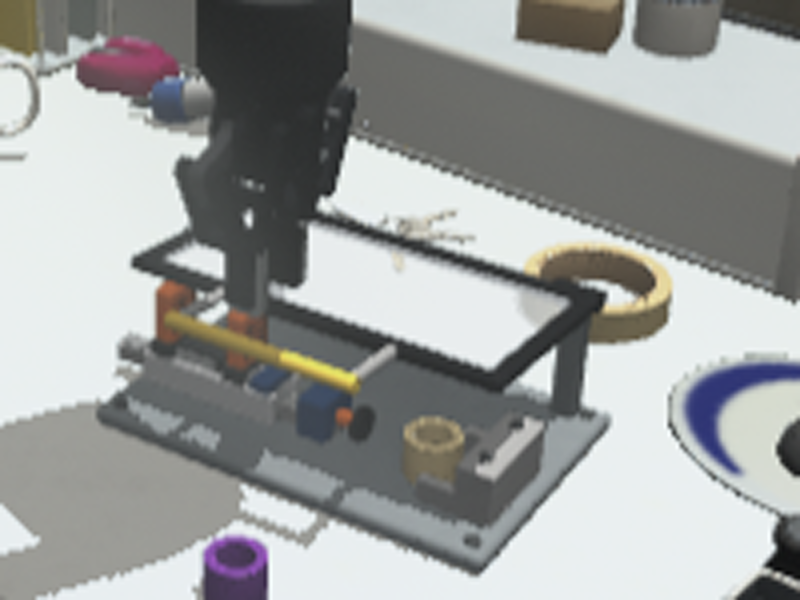

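```bash
python3 -m crank '[[0,0,0,0,0,0.018,0.03],[0,0,0,0,0,0.02,0.03],[0,0,0,0,0,0.018,0.03],[0,0,0,0,0,0,0.03],[0,0,0,0,0,0,0.03]]'
```

```text
time: 4.12
position: [446.6, -49.0, 90.8]
tool_rot: [-0.0, 0.652, 0.758, -0.0]
wrist_force: [0.2, -0.1, 0.3]
grip_width: 30.1
grip_force: 0.0
```

```bash
python3 -m crank '[[0,0,0,0.008,0.0045,0.003,0.03],[0,0,0,0,0,0,0.03],[0,0,0,0,0,0,0.0],[0,0,0,0,0,0,0.0],[0,0,0,0,0,0,0.0],[0,0,0,0,0,0,0.0]]'
```

```text
time: 4.62
position: [449.0, -40.0, 87.4]
tool_rot: [-0.0, 0.652, 0.758, -0.0]
wrist_force: [-4.7, -1.2, 1.6]
grip_width: 8.0
grip_force: 58.5
```

```bash
python3 - <<'E'
import numpy as np
t=np.linspace(.078,1.571,19);y=100-180*np.cos(t);z=180*np.sin(t)
print(np.c_[t[1:],np.diff(y),-np.diff(z)].round(2).tolist())
E
```

```text
[[0.16, 1.78, -14.82], [0.24, 3.0, -14.62], [0.33, 4.2, -14.32], [0.41, 5.37, -13.92], [0.49, 6.51, -13.43], [0.58, 7.6, -12.85], [0.66, 8.64, -12.17], [0.74, 9.62, -11.42], [0.82, 10.53, -10.58], [0.91, 11.37, -9.67], [0.99, 12.13, -8.7], [1.07, 12.81, -7.66], [1.16, 13.4, -6.57], [1.24, 13.9, -5.44], [1.32, 14.3, -4.27], [1.41, 14.61, -3.07], [1.49, 14.81, -1.85], [1.57, 14.91, -0.62]]
```

```bash
python3 -m crank '[[0,0,0,0,0.0018,-0.0148,0],[0,0,0,0,0.003,-0.0146,0],[0,0,0,0,0.0042,-0.0143,0],[0,0,0,0,0.0054,-0.0139,0],[0,0,0,0,0.0065,-0.0134,0],[0,0,0,0,0.0076,-0.0128,0],[0,0,0,0,0,0,0]]'
```

```text
time: 5.2
position: [476.7, -35.6, 172.7]
tool_rot: [-0.001, 0.652, 0.758, -0.001]
wrist_force: [-15.8, -1.9, 12.3]
grip_width: 7.4
grip_force: 59.7
```

```bash
python3 -m crank '[[0,0,0,0,-0.0017,-0.0011,0],[0,0,0,0,0,0,0]]'
```

```text
time: 5.37
position: [476.4, -35.7, 172.6]
tool_rot: [0.0, 0.652, 0.758, 0.001]
wrist_force: [-0.9, 4.7, 1.8]
grip_width: 7.8
grip_force: 59.7
```

```bash
python3 -m crank '[[0,0,0,0,0.0086,-0.0122,0],[0,0,0,0,0.0096,-0.0114,0],[0,0,0,0,0.0105,-0.0106,0],[0,0,0,0,0.0114,-0.0097,0],[0,0,0,0,0.0121,-0.0087,0],[0,0,0,0,0.0128,-0.0077,0],[0,0,0,0,0,0,0],[0,0,0,0,0,0,0]]'
```

```text
time: 6.03
position: [540.6, -25.8, 233.8]
tool_rot: [0.0, 0.652, 0.758, 0.0]
wrist_force: [-10.2, 4.4, 22.8]
grip_width: 7.7
grip_force: 62.2
```

```bash
python3 -m crank '[[0,0,0,0,-0.0005,-0.002,0],[0,0,0,0,0.0135,-0.0068,0],[0,0,0,0,0.014,-0.0056,0],[0,0,0,0,0.0147,-0.0044,0],[0,0,0,0,0.0148,-0.0032,0],[0,0,0,0,0.015,-0.0019,0],[0,0,0,0,0,0,0],[0,0,0,0,0,0,0]]'
```

```text
time: 6.7
position: [612.3, -14.6, 257.2]
tool_rot: [0.0, 0.652, 0.758, 0.001]
wrist_force: [-1.7, 7.8, 12.0]
grip_width: 7.5
grip_force: 61.6
```

```bash
python3 -m crank '[[0,0,0,0,0.0148,-0.0018,0],[0,0,0,0,0,0,0],[0,0,0,0,0,0,0]]'
python3 - <<'E'
from station import get_image
import cv2
a=get_image("scene")[110:335,250:490,::-1]
cv2.imwrite("pics/s2.png",cv2.resize(a,(640,600),interpolation=2))
cv2.imwrite("pics/t2full.png",get_image("top")[:,:,::-1])
E
```

```text
time: 6.95
position: [626.4, -12.2, 258.4]
tool_rot: [-0.0, 0.652, 0.758, 0.001]
wrist_force: [0.5, 8.9, 4.5]
grip_width: 7.4
grip_force: 60.6
```

View pics/s2.png

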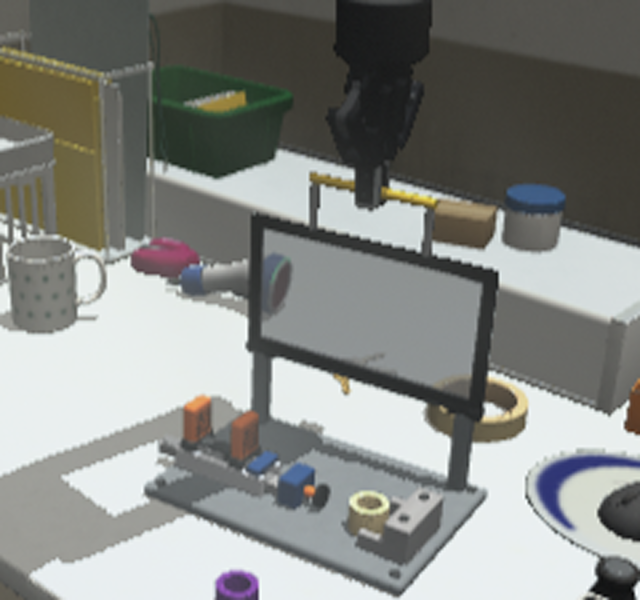

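```bash
python3 -m crank '[[0,0,0,0,0,0,0.03],[0,0,0,0,0,0,0.03],[0,0,0,0,0,-0.015,0.03],[0,0,0,0,0,-0.03,0.03],[0,0,0,0,-0.005,-0.03,0.05],[0,0,0.1,0,-0.03,0,0.085],[0,0,0.1,0,0,0,0.085],[0,0,0.1,0,0,0,0.085]]'
python3 - <<'E'
from station import get_image,status
import cv2,numpy as np
from h import *
from scipy.optimize import least_squares
im=get_image("scene")[:,:,::-1];cv2.imwrite("pics/s3full.png",im)
cv2.imwrite("pics/s3.png",cv2.resize(im[160:340,300:440],None,fx=4.28,fy=3.3,interpolation=2)) if 0 else None
a=im[225:335,300:440];cv2.imwrite("pics/s3.png",cv2.resize(a,None,fx=5.4,fy=5.4,interpolation=2))
S=lambda u,v:np.array([250+u*.375,110+v*.375])
yaw=.15;c,s=np.cos(yaw),np.sin(yaw)
H=lambda p,r,y:[p[0]-c*r*np.cos(p[2])-s*y,p[1]-s*r*np.cos(p[2])+c*y,92+r*np.sin(p[2])]
obs=[(S(253,215),135,119),(S(495,270),135,-121),(S(311,178),180,60),(S(437,204),180,-60)]
f=lambda p:np.r_[np.concatenate([proj('scene',H(p,r,y))-o for o,r,y in obs]),(p[0]-627.2)/2,(p[1]+13.5)/2]
r=least_squares(f,[627,-13,1.5]);print(r.x.round(3),r.fun.round(1))
E
```

```text
time: 7.72
position: [590.3, -19.0, 334.0]
tool_rot: [0.001, 0.76, 0.65, 0.0]
wrist_force: [0.1, 0.2, -0.5]
grip_width: 77.0
grip_force: 0.0
[626.933 -13.566   1.556] [-0.3 -1.2  1.6  0.5 -0.6 -0.4 -0.7  0.  -0.1 -0. ]
```

View pics/s3.png

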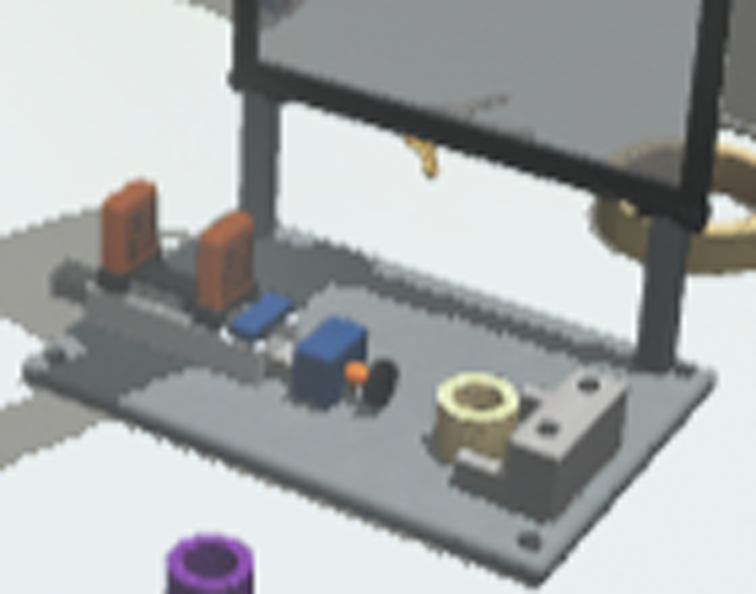

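```bash
python3 - <<'E'
from h import *
S=lambda u,v:np.array([300+u/5.4,225+v/5.4])
p=(528.3,-28.5);c,s=np.cos(.15),np.sin(.15)
def st(P): d=P[:2]-p;return (np.array([c*d[0]+s*d[1],-s*d[0]+c*d[1]])).round(1)
for n,uv,z in [('L',(131,191.5),78),('R',(227,225),78),('Lbot nearR',(118,272),40),('Rbot',(213,308),40),('Lnl',(103,200),78),('Lfr',(157,183),78),('Rnl',(198,235),78),('Rfr',(254,215),78),('bush top',(478,397),38),('head',(331,340),46),('pad',(381,383),25),('stop tl',(512,445),46),('stop tr back',(580,372),46)]:
    P=atz('scene',S(*uv),z);print(n,P.round(1),st(P))
for y in (49,115): print(proj('top',[p[0]-s*y,p[1]+c*y,78]))
E
python3 - <<'E'
from station import get_image
import cv2
im=get_image("top")[:,:,::-1];cv2.imwrite("pics/t3full.png",im)
cv2.imwrite("pics/t3.png",cv2.resize(im[185:295,300:420],None,fx=5.4,fy=5.4,interpolation=2))
E
```

```text
L [508.6  77.4  78. ] [ -3.7 107.7]
R [516.3  26.4  78. ] [-3.7 56.1]
Lbot nearR [499.7  77.1  40. ] [-12.5 108.6]
Rbot [507.   25.5  40. ] [-13.   56.5]
Lnl [494.4  81.   78. ] [-17.2 113.3]
Lfr [522.4  74.5  78. ] [  9.5 102.7]
Rnl [501.1  29.7  78. ] [-18.2  61.6]
Rfr [531.1  23.8  78. ] [10.5 51.3]
bush top [534.7 -99.   38. ] [ -4.2 -70.7]
head [515.9 -34.6  46. ] [-13.2  -4.1]
pad [530.3 -51.5  25. ] [ -1.4 -23.1]
stop tl [ 506.9 -136.1   46. ] [ -37.2 -103.2]
stop tr back [ 569.4 -125.3   46. ] [  26.2 -101.8]
[340.52269624 248.86648467]
[315.54310785 252.57885014]
```

View pics/t3.png

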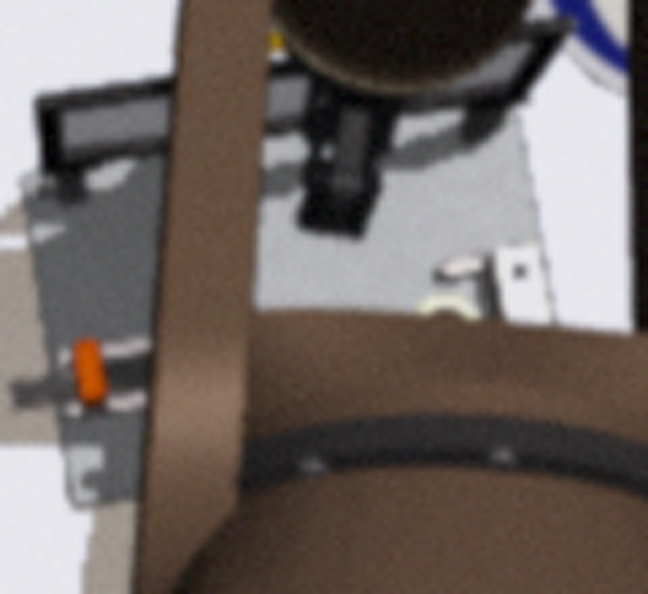

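```bash
python3 - <<'E'
from h import *
p=(528.3,-28.5);c,s=np.cos(.15),np.sin(.15)
P=atz('top',(316.7,253.9),78);d=P[:2]-p;print(P,c*d[0]+s*d[1],-s*d[0]+c*d[1])
for x,y in [(-3.5,82),(-3.5,83)]:
    print(p[0]+c*x-s*y,p[1]+s*x+c*y)
E
```

```text
[507.64469252  82.18475795  78.        ] -3.8828471239381948 112.5285780030289
512.5853743643887 52.05619492709786
512.4359362319151 53.04496600503391
```

```bash
python3 -m crank '[[0,0,0.12,0,0,0,0.085],[0,0,0.12,0,0,0,0.085],[0,0,0.12,0,0,0,0.085],[0,0,0.12,0,0,0,0.085],[0,0,0.12,0,0,0,0.085],[0,0,0.12,0,0,0,0.085],[0,0,0.12,0,0,0,0.085],[0,0,0.12,0,0,0,0.085]]'; python3 -m crank '[[0,0,0.12,0,0,0,0.085],[0,0,0.12,0,0,0,0.085],[0,0,0.065,0,0,0,0.085],[0,0,0,-0.022,-0.028,0,0.085],[0,0,0,-0.022,-0.028,0,0.085],[0,0,0,-0.022,-0.028,0,0.085],[0,0,0,0,0,0,0.085]]'
```

```text
time: 8.48
position: [591.3, -18.7, 332.8]
tool_rot: [0.0, 0.974, 0.228, -0.0]
wrist_force: [-0.1, 0.8, 0.1]
grip_width: 85.0
grip_force: 0.0
time: 9.07
position: [508.9, 56.9, 332.9]
tool_rot: [-0.001, 0.997, 0.081, -0.001]
wrist_force: [1.6, 0.3, 0.8]
grip_width: 85.1
grip_force: 0.0
```

```bash
python3 -m crank '[[0,0,0.006,0.002,0.003,0.02,0.085],[0,0,0,0,0,0.036,0.085],[0,0,0,0,0,0.036,0.085],[0,0,0,0,0,0.036,0.085],[0,0,0,0,0,0.036,0.085],[0,0,0,0,0,0.036,0.085],[0,0,0,0,0,0.01,0.085],[0,0,0,0,0,0,0.085]]'
python3 - <<'E'
from station import get_image
import cv2
im=get_image("scene")[:,:,::-1];cv2.imwrite("pics/s4full.png",im)
cv2.imwrite("pics/s4.png",cv2.resize(im[185:320,285:425],None,fx=5,fy=4.4,interpolation=2))
E
```

```text
time: 9.73
position: [513.8, 51.3, 120.8]
tool_rot: [-0.0, 0.997, 0.076, -0.003]
wrist_force: [-1.0, -0.3, 0.7]
grip_width: 84.9
grip_force: 0.0
```

View pics/s4.png

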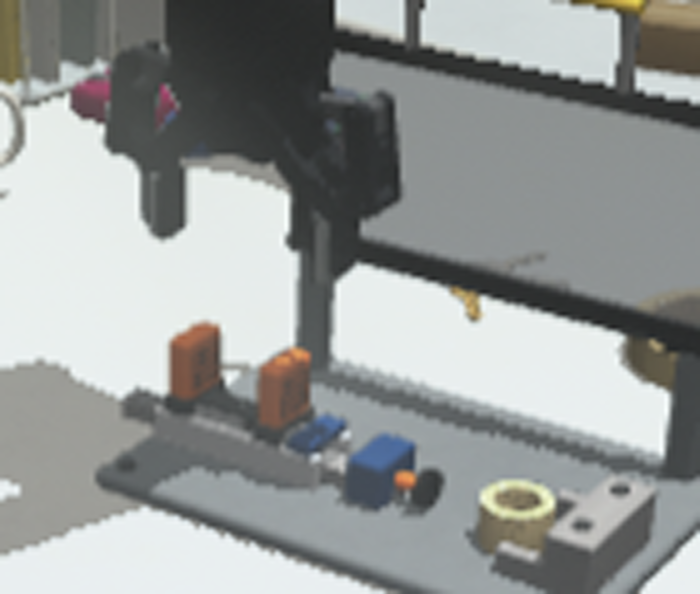

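```bash
python3 - <<'E'
from h import *
from station import status
o=status.observe();print(o['position'],o['wrist_force'])
c,s=np.cos(.15),np.sin(.15)
S=lambda u,v:np.array([285+u/5,185+v/4.4])
F=atz('scene',S(250,252),134);G=atz('scene',S(242,344),78);print(F,G)
d=G-F;print('grips rel fingers st',c*d[0]+s*d[1],-s*d[0]+c*d[1])
d=F-o['position'];print('img finger - pos',c*d[0]+s*d[1],-s*d[0]+c*d[1])
E
```

```text
[515.15974524  51.39959355 122.74700974] [1.02873948 0.5321671  0.85582074]
[516.62544606  50.20445108 134.        ] [514.24954724  52.45484347  78.        ]
grips rel fingers st -2.012925599621636 2.580172793207249
img finger - pos 1.2706427269180642 -1.4007539030306322
```

```bash
python3 -m crank '[[0,0,0,-0.002,-0.0025,0,0.085],[0,0,0,0,0,0.02,0.085],[0,0,0,0,0,0.025,0.085],[0,0,0,0,0,0.025,0.085],[0,0,0,0,0,0.007,0.085],[0,0,0,0,0,0,0.085],[0,0,0,0,0,0,0.085]]'
```

```text
time: 10.37
position: [513.9, 53.8, 47.5]
tool_rot: [0.0, 0.997, 0.075, 0.001]
wrist_force: [-0.2, 0.3, 0.3]
grip_width: 85.2
grip_force: 0.0
```

```bash
python3 -m crank '[[0,0,0,0,0,0,0.062],[0,0,0,0,0,0,0.062],[0,0,0,0,0,0,0.062],[0,0,0,0,0,0,0.062]]'
```

```text
time: 10.7
position: [514.0, 54.1, 47.5]
tool_rot: [-0.0, 0.997, 0.075, 0.001]
wrist_force: [-0.6, 5.7, 4.1]
grip_width: 62.1
grip_force: 2.8
```

```bash
python3 -m crank '[[0,0,0,0,-0.0015,0.002,0.062],[0,0,0,0,0,0,0.062],[0,0,0,0,0,0,0.062]]'; python3 -m crank '[[0,0,0,0,0,0,0.055],[0,0,0,0,0,0,0.055],[0,0,0,0,0,0,0.055]]'
```

```text
time: 10.95
position: [513.4, 55.4, 44.7]
tool_rot: [-0.0, 0.997, 0.075, 0.001]
wrist_force: [0.0, 3.8, 3.2]
grip_width: 62.3
grip_force: 2.4
time: 11.2
position: [513.1, 55.5, 44.4]
tool_rot: [-0.0, 0.997, 0.075, 0.0]
wrist_force: [-1.0, 8.8, 5.7]
grip_width: 54.9
grip_force: 4.0
```

```bash
python3 -m crank '[[0,0,0,0,-0.002,0,0.055],[0,0,0,0,0,0,0.055],[0,0,0,0,0,0,0.055]]'; python3 -m crank '[[0,0,0,0,-0.001,0,0.055],[0,0,0,0,0,0,0.055],[0,0,0,0,0,0,0.055]]'
```

```text
time: 11.45
position: [512.9, 56.8, 44.3]
tool_rot: [0.0, 0.997, 0.075, 0.0]
wrist_force: [0.9, -4.5, 4.8]
grip_width: 55.0
grip_force: 2.3
time: 11.7
position: [512.8, 57.6, 44.3]
tool_rot: [0.0, 0.997, 0.075, 0.0]
wrist_force: [1.3, -7.9, 4.4]
grip_width: 55.4
grip_force: 3.9
```

```bash
python3 -m crank '[[0,0,0,0,0.0012,0,0.05],[0,0,0,0,0,0,0.045],[0,0,0,0,0,0,0.0395],[0,0,0,0,0,0,0.0395],[0,0,0,0,0,0,0.0395]]'; cat > m.py <<'E'
import sys,cv2
from station import get_image
im=get_image("scene")[:,:,::-1];cv2.imwrite(f"pics/m{sys.argv[1]}full.png",im)
cv2.imwrite(f"pics/m{sys.argv[1]}.png",cv2.resize(im[235:325,300:420],None,fx=6.6,fy=6.6,interpolation=2))
E
python3 m.py 1
```

```text
time: 12.12
position: [513.3, 55.9, 44.5]
tool_rot: [0.0, 0.997, 0.075, 0.001]
wrist_force: [1.0, -15.9, 9.2]
grip_width: 39.7
grip_force: 12.1
```

View pics/m1.png

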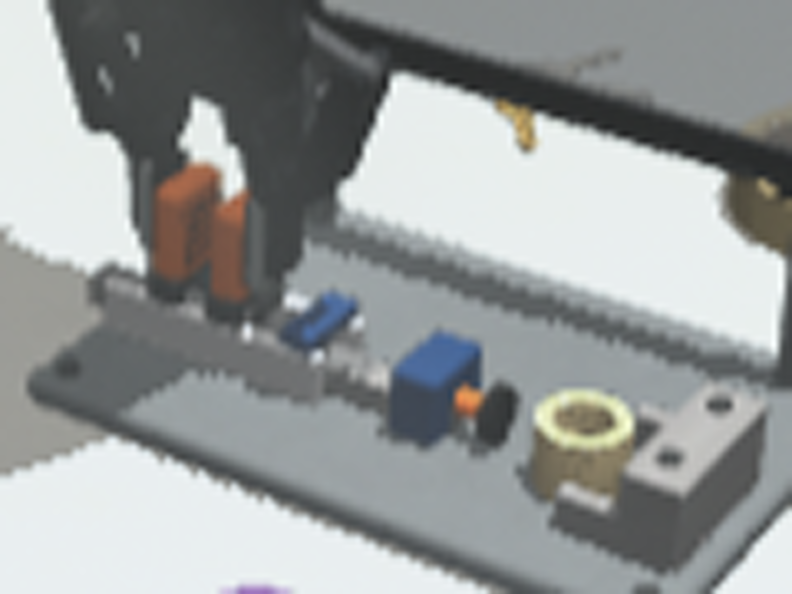

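```bash
cat > t.py <<'E'
import sys,cv2
from h import *
p=(528.3,-28.5);c,s=np.cos(.15),np.sin(.15)
W=lambda y,z,x=-4:[p[0]+c*x-s*y,p[1]+s*x+c*y,z]
def along(uv,z):  # least-squares y on ram line for pixel
    from scipy.optimize import minimize_scalar
    return minimize_scalar(lambda y:np.sum((proj('scene',W(y,z))-uv)**2),bounds=(-150,150),method='bounded').x
def head(im):
    b,g,r=[im[:,:,i].astype(float) for i in range(3)]
    m=((b-r)>35).astype(np.uint8);m[:,:335]=0;m[:,395:]=0;m[:270]=0;m[:255]=0;m[310:]=0
    n,l,st,ce=cv2.connectedComponentsWithStats(m);i=1+np.argmax(st[1:,4]);w=np.where(l==i,b-r,0)
    v,u=np.mgrid[:480,:640];return np.array([(u*w).sum(),(v*w).sum()])/w.sum(),st[i,4]
if __name__=='__main__':
  for f in sys.argv[1:]:
    im=cv2.imread(f"pics/{f}full.png");h,a=head(im)
    o=im[:,:,2].astype(float)-im[:,:,0];oo=((o>60)&(im[:,:,1].astype(float)<im[:,:,2]*.72)).astype(float);oo[:,:int(h[0])]=0;oo[:275]=0;oo[320:]=0;oo[:,int(h[0])+20:]=0
    print(f,h.round(2),a,'y',round(along(h,35),2),'orange px',oo.sum())
E
python3 t.py s3 s4 m1
```

```text
s3 [361.07 287.36] 69 y 3.44 orange px 13.0
s4 [361.08 287.33] 70 y 3.46 orange px 13.0
m1 [365.91 289.12] 73 y -9.71 orange px 13.0
```

```bash
python3 -m crank '[[0,0,0,0,0.0004,0,0.05],[0,0,0,0,0,0,0.06],[0,0,0,0,0,0,0.07],[0,0,0,0,0,0,0.07],[0,0,0,0,0,0,0.07],[0,0,0,0,0,0,0.07]]';python3 m.py 2; python3 t.py m2;python3 -m crank '[[0,0,0,0,0,0,0.06],[0,0,0,0,0,0,0.05],[0,0,0,0,0,0,0.045],[0,0,0,0,0,0,0.0395],[0,0,0,0,0,0,0.0395],[0,0,0,0,0,0,0.0395]]';python3 m.py 3; python3 t.py m3
```

```text
time: 12.67
position: [512.5, 56.6, 44.0]
tool_rot: [-0.0, 0.997, 0.075, -0.0]
wrist_force: [-1.0, -0.1, -0.7]
grip_width: 70.0
grip_force: 0.0
m2 [365.69 289.04] 71 y -9.12 orange px 13.0
time: 13.22
position: [513.4, 55.9, 44.5]
tool_rot: [0.0, 0.997, 0.075, 0.001]
wrist_force: [0.7, -10.5, 7.6]
grip_width: 39.8
grip_force: 12.0
m3 [370.26 290.77] 74 y -21.43 orange px 13.0
```

```bash
python3 -m crank '[[0,0,0,0,0.0004,0,0.05],[0,0,0,0,0,0,0.06],[0,0,0,0,0,0,0.07],[0,0,0,0,0,0,0.07],[0,0,0,0,0,0,0.07],[0,0,0,0,0,0,0.07]]';python3 m.py 4; python3 -m crank '[[0,0,0,0,0,0,0.06],[0,0,0,0,0,0,0.05],[0,0,0,0,0,0,0.045],[0,0,0,0,0,0,0.042],[0,0,0,0,0,0,0.042],[0,0,0,0,0,0,0.042]]';python3 -m crank '[[0,0,0,0,0,0,0.0395],[0,0,0,0,0,0,0.0395]]';python3 m.py 5; python3 t.py m4 m5
```

```text
time: 13.77
position: [512.6, 56.2, 44.0]
tool_rot: [-0.0, 0.997, 0.075, -0.0]
wrist_force: [1.0, 0.1, -0.2]
grip_width: 70.0
grip_force: 0.0
time: 14.32
position: [513.2, 55.9, 44.4]
tool_rot: [0.0, 0.997, 0.075, 0.001]
wrist_force: [-0.3, -4.9, 7.9]
grip_width: 42.2
grip_force: 5.7
time: 14.48
position: [513.2, 55.8, 44.5]
tool_rot: [0.0, 0.997, 0.075, 0.001]
wrist_force: [0.2, -5.7, 9.1]
grip_width: 40.0
grip_force: 11.9
m4 [370.12 290.7 ] 76 y -21.04 orange px 14.0
m5 [374.82 292.4 ] 76 y -33.5 orange px 13.0
```

View pics/m5.png

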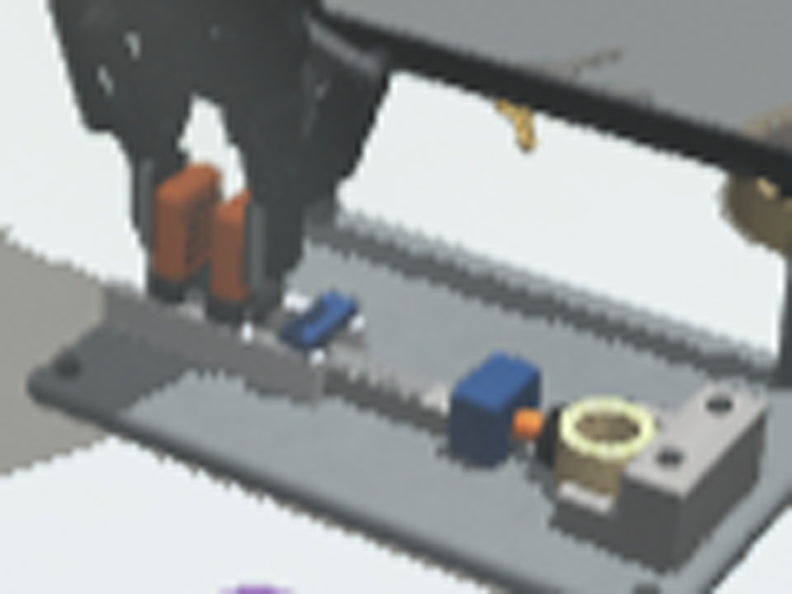

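```bash
cat >> t.py <<'E'
  def bush(im):
    b,g,r=[im[:,:,i].astype(float) for i in range(3)]
    R=(slice(285,312),slice(376,406));w=np.where(((r-b)[R]>30),np.clip(r[R]-150,0,None),0)
    v,u=np.mgrid[R];return np.array([(u*w).sum(),(v*w).sum()])/w.sum()
  ref=cv2.imread("pics/m5full.png")
  def shift(im,box): # subpixel template search along ram direction
    l,t,r,b=box;T=cv2.resize(ref[t:b,l:r],None,fx=8,fy=8,interpolation=cv2.INTER_CUBIC);pad=8
    I=cv2.resize(im[t-pad:b+pad,l-pad:r+pad],None,fx=8,fy=8,interpolation=cv2.INTER_CUBIC)
    m=cv2.matchTemplate(I,T,cv2.TM_CCOEFF_NORMED);_,v,_,q=cv2.minMaxLoc(m);return np.array(q)/8-pad,v
  for f in sys.argv[1:]:
    im=cv2.imread(f"pics/{f}full.png");q,v=shift(im,(384,294,400,304));hq,hv=shift(im,(367,287,383,307))
    b0=np.array([391.5,299.5]);h0=np.array([374.8,292.4])
    B=along(b0+q,38)-along(b0,38);Hh=along(h0+hq,35)-along(h0,35)
    print(f,'bush c',bush(im).round(2),round(along(bush(im),38),2),'dB %.2f (%.2f) dH %.2f (%.2f) plunger %.2f'%(B,v,Hh,hv,B-Hh), q,hq)
E
python3 t.py s3 m1 m2 m3 m4 m5
```

```text
s3 [361.07 287.36] 69 y 3.44 orange px 13.0
m1 [365.91 289.12] 73 y -9.71 orange px 13.0
m2 [365.69 289.04] 71 y -9.12 orange px 13.0
m3 [370.26 290.77] 74 y -21.43 orange px 13.0
m4 [370.12 290.7 ] 76 y -21.04 orange px 14.0
m5 [374.82 292.4 ] 76 y -33.5 orange px 13.0
s3 bush c [388.23 298.46] -69.94 dB 9.49 (0.85) dH 15.86 (0.35) plunger -6.36 [-3.75  -1.375] [-4.875 -5.125]
m1 bush c [388.2 298.6] -69.98 dB 9.49 (0.85) dH 21.94 (0.85) plunger -12.45 [-3.75  -1.375] [-8.    -3.625]
m2 bush c [388.2  298.53] -69.93 dB 9.49 (0.85) dH 21.94 (0.83) plunger -12.45 [-3.75  -1.375] [-8.    -3.625]
m3 bush c [387.62 298.45] -68.56 dB 9.49 (0.92) dH 12.32 (0.98) plunger -2.83 [-3.75  -1.375] [-4.625 -1.75 ]
m4 bush c [387.62 298.53] -68.62 dB 9.49 (0.92) dH 12.62 (0.99) plunger -3.12 [-3.75  -1.375] [-4.75 -1.75]
m5 bush c [389.98 299.46] -74.66 dB 0.00 (1.00) dH 0.00 (1.00) plunger 0.00 [0. 0.] [0. 0.]
```

```bash
python3 -m crank '[[0,0,0,0,0.0004,0,0.05],[0,0,0,0,0,0,0.06],[0,0,0,0,0,0,0.07],[0,0,0,0,0,0,0.07],[0,0,0,0,0,0,0.07],[0,0,0,0,0,0,0.07]]';python3 m.py 6; python3 -m crank '[[0,0,0,0,0,0,0.06],[0,0,0,0,0,0,0.058],[0,0,0,0,0,0,0.056],[0,0,0,0,0,0,0.056],[0,0,0,0,0,0,0.056]]';python3 m.py 7; python3 t.py m6 m7
```

```text
time: 15.03
position: [512.7, 55.7, 43.9]
tool_rot: [-0.0, 0.997, 0.075, -0.0]
wrist_force: [1.0, 0.1, 1.0]
grip_width: 69.8
grip_force: 0.0
time: 15.5
position: [512.9, 55.7, 44.2]
tool_rot: [0.0, 0.997, 0.075, 0.0]
wrist_force: [-0.4, 0.2, 5.8]
grip_width: 56.3
grip_force: 5.2
m6 [374.61 292.39] 77 y -33.0 orange px 13.0
m7 [376.08 292.85] 77 y -36.81 orange px 14.0
m6 bush c [390.09 299.49] -74.94 dB 0.00 (0.99) dH 0.00 (1.00) plunger 0.00 [0. 0.] [0. 0.]
m7 bush c [389.6  299.68] -74.0 dB -2.14 (0.95) dH -2.93 (0.98) plunger 0.79 [0.875 0.25 ] [1.125 0.375]
```

```bash
python3 -m crank '[[0,0,0,0,0,0,0.054],[0,0,0,0,0,0,0.0525],[0,0,0,0,0,0,0.0525],[0,0,0,0,0,0,0.0525]]';python3 m.py 8; python3 t.py m8; python3 -m crank '[[0,0,0,0,0,0,0.051],[0,0,0,0,0,0,0.0495],[0,0,0,0,0,0,0.0495],[0,0,0,0,0,0,0.0495]]';python3 m.py 9; python3 t.py m9
```

```text
time: 15.88
position: [513.0, 55.8, 44.3]
tool_rot: [-0.0, 0.997, 0.075, 0.0]
wrist_force: [-1.2, -0.2, 7.5]
grip_width: 52.6
grip_force: 6.1
m8 [376.84 293.02] 77 y -38.71 orange px 10.0
m8 bush c [390.   299.57] -74.79 dB -2.14 (0.95) dH -4.59 (0.95) plunger 2.45 [0.875 0.25 ] [1.75  0.625]
time: 16.27
position: [513.0, 55.8, 44.4]
tool_rot: [0.0, 0.997, 0.075, 0.0]
wrist_force: [-1.6, -0.4, 8.2]
grip_width: 49.3
grip_force: 6.9
m9 [377.41 293.26] 77 y -40.22 orange px 8.0
m9 bush c [390.3  299.75] -75.61 dB -2.14 (0.95) dH -5.96 (0.92) plunger 3.82 [0.875 0.25 ] [2.25  0.875]
```

```bash
cat > o.py <<'E'
import sys,cv2
from t import *
for f in sys.argv[1:]:
    im=cv2.imread(f"pics/{f}full.png");h,_=head(im);u0,v0=int(round(h[0])),int(round(h[1]))
    p=im[v0-5:v0+9,u0+1:u0+14].astype(float);b,g,r=p[...,0],p[...,1],p[...,2]
    # orange: r-g large relative (brass has r-g small)
    w=np.clip(r-g-25,0,None)
    uu=np.arange(p.shape[1]);prof=w.sum(0)
    print(f,round(w.sum()),prof.round().astype(int).tolist(),round(u0-h[0],2))
E
python3 o.py s3 m1 m2 m3 m4 m5 m6 m7 m8 m9
```

```text
s3 568 [0, 0, 107, 164, 175, 122, 0, 0, 0, 0, 0, 0, 0] -0.07
m1 570 [0, 0, 133, 190, 176, 71, 0, 0, 0, 0, 0, 0, 0] 0.09
m2 571 [0, 0, 135, 190, 178, 68, 0, 0, 0, 0, 0, 0, 0] 0.31
m3 617 [0, 0, 82, 180, 182, 151, 22, 0, 0, 0, 0, 0, 0] -0.26
m4 622 [0, 0, 84, 180, 181, 153, 24, 0, 0, 0, 0, 0, 0] -0.12
m5 640 [0, 0, 146, 182, 176, 136, 0, 0, 0, 0, 0, 0, 0] 0.18
m6 642 [0, 0, 146, 182, 179, 135, 0, 0, 0, 0, 0, 0, 0] 0.39
m7 587 [0, 0, 95, 183, 206, 103, 0, 0, 0, 0, 0, 0, 0] -0.08
m8 458 [0, 0, 145, 204, 109, 0, 0, 0, 0, 0, 0, 0, 0] 0.16
m9 355 [0, 0, 46, 178, 131, 0, 0, 0, 0, 0, 0, 0, 0] -0.41
```

```bash
python3 -m crank '[[0,0,0,0,0,0,0.0475],[0,0,0,0,0,0,0.0462],[0,0,0,0,0,0,0.0462],[0,0,0,0,0,0,0.0462]]';python3 m.py 10; python3 t.py m10; python3 o.py m10
```

```text
time: 16.65
position: [513.1, 55.8, 44.5]
tool_rot: [0.0, 0.997, 0.075, 0.0]
wrist_force: [-0.6, -0.0, 10.3]
grip_width: 46.4
grip_force: 7.9
m10 [377.79 293.48] 75 y -41.31 orange px 6.0
m10 bush c [390.28 299.79] -75.61 dB -2.42 (0.95) dH -7.22 (0.89) plunger 4.80 [1.   0.25] [2.75 1.  ]
m10 274 [0, 0, 143, 131, 0, 0, 0, 0, 0, 0, 0, 0, 0] 0.21
```

```bash
python3 -m crank '[[0,0,0,0,0,0,0.0455],[0,0,0,0,0,0,0.0455],[0,0,0,0,0,0,0.0455],[0,0,0,0,0,0,0.0455]]';python3 m.py 11; python3 t.py m11; python3 o.py m11
```

```text
time: 17.03
position: [513.1, 55.8, 44.5]
tool_rot: [0.0, 0.997, 0.075, 0.0]
wrist_force: [-1.6, 1.3, 11.7]
grip_width: 45.5
grip_force: 8.1
m11 [378.03 293.48] 77 y -41.84 orange px 6.0
m11 bush c [390.61 299.73] -76.29 dB -2.42 (0.95) dH -7.62 (0.88) plunger 5.20 [1.   0.25] [2.875 1.125]
m11 257 [0, 0, 129, 128, 0, 0, 0, 0, 0, 0, 0, 0, 0] -0.03
```

```bash
python3 - <<'E'
import cv2,numpy as np
a=cv2.imread("pics/s3full.png").astype(int);b=cv2.imread("pics/m11full.png").astype(int)
print(np.abs(a-b)[190:262,385:440].max())
from station import robot
if np.abs(a-b)[190:262,385:440].mean()<8: print(robot.job_done())
E
```

```text
6
the job is handed in; nothing more can be done
None
```

I handed the job in at about 17 s. The guard stands upright at about 1.56 rad. The bushing is seated against the stop, the plunger is pressed in about 5 to 6 mm by my estimates (6 is half-way), and the gripper is still holding the grips squeezed.

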